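Slide the alignment block along the rail into the corner nest

TASK

An alignment block lies loose on the dark plate of the corner nest. Without gripping or lifting it, push it with the fingertips until it lies flat against the nest's long rail, then slide it along the rail, keeping it against the rail, into the corner pocket until it is fully home against the end stop. Push gently, leave the other things where they are, and finish with the hand clear.

Things in the scene. Friction and masses are not known exactly. Their poses are not given: they have to be found in the camera images.
- nest: corner nest, screwed down: dark steel plate 150 mm (its x) by 280 mm (its y), 10 mm thick, lying on the bench, carrying three bare aluminium bars (rail, end stop, lip), each 22 mm high (tops 32 mm above the bench), that form a pocket at one corner. Origin: centre of the plate's underside; z up. Turned up to 0.35 rad about z. The rest of the plate is flat and open
- rail_face (a point): point on the guiding face of the rail, halfway along, at plate-top height (nest frame 57, 0, 10 mm); axes as the nest's. The rail runs along y over the whole far long side; its face looks to -x
- pocket_corner (a point): inner corner of the pocket, where the rail's face meets the end stop's face, at plate-top height (nest frame 57, 122, 10 mm); axes as the nest's. The end stop crosses the +y end of the plate; its face looks to -y
- lip_end (a point): near end of the lip's inner face, at plate-top height (nest frame 22.5, 84, 10 mm); axes as the nest's. The lip is a bar 12 mm thick parallel to the rail, from here to the end stop, and leaves a pocket 34.5 mm wide, open above and to -y; before it a flared lead-in reaches back to about nest y = 67, x = 3 mm
- block: alignment block to be slid: bare light-grey metal, 31 mm (its x) by 50 mm (its y) by 30 mm high, about 0.12 kg, loose on the nest plate toward its open (-y) end, long side within 0.4 rad of the rail, 30 to 80 mm clear of it. Origin: centre of its underside. Home: centre 15.5 mm from the rail's face and 25 mm from the end stop's. Slides freely, stays where left
- cap: round black lens cap, 49 mm across, 12 mm thick, lying on the nest plate on the robot's side of the lip; bystander. Origin: centre of its underside
- spare_block: second alignment block of the same make (31 x 50 x 30 mm), standing on the bench off the nest, beyond the plate's open end; bystander. Origin: centre of its underside
- barrel: dark lens barrel, 55 mm across, 48 mm tall, standing on the bench beyond the pocket end of the nest; bystander. Origin: centre of its underside
- tweezers: pale tweezers, 120 mm long, 10 mm high, lying on the bench on the robot's side of the nest; bystander. Origin: centre of the underside
- tape: roll of tape, 57 mm across, 12 mm thick, lying flat on the bench, well to the left of the nest; bystander. Origin: centre of its underside
- marker: black marker pen, 128 mm long, 13 mm thick, lying on the bench to the right of the nest; bystander. Origin: centre of its underside
Things that resemble listed ones, but are neither listed nor needed, are in the scene too. What is shaped like the block but orange or purple is not meant.

How it is judged:
On the way, in this order (a step that is already met when the one before it is completed fails the run):
1. the block lies flat against the rail, still short of the pocket (x of block in the frame of nest above 0.039 m and angle between the y axis of block and the y axis of nest, either way round below 0.06 rad and y of block in the frame of nest below 0.055 m and z of block in the frame of nest below 0.0125 m), for 0.1 s.
2. the block is home in the pocket's corner (x of block in the frame of nest above 0.039 m and angle between the y axis of block and the y axis of nest, either way round below 0.06 rad and y of block in the frame of nest above 0.0945 m and z of block in the frame of nest below 0.0125 m), for 0.2 s.
At the end, for the whole second after the job is handed in: the block rests flat on the nest plate in the pocket, its side within 2.5 mm of the rail's face and within 0.06 rad of it, its end within 2.5 mm of the end stop, at rest and released (all of step 2 and angle between block's own z axis and vertical below 0.05 rad and linear speed of block below 0.01 m/s); the robot touches nothing.
It fails at once if the block is lifted (more than 6 mm off the plate) or tipped (more than 0.25 rad) (z of block in the frame of nest above 0.016 m or angle between block's own z axis and vertical above 0.25 rad).
It fails at once if the block travels down the nest off the rail: past 15 mm beyond the plate's middle with its centre more than 6 mm out from its place along the rail (y of block in the frame of nest above 0.015 m and x of block in the frame of nest below 0.0355 m).
It fails at once if the block is gripped: the fingers press on it with more than 30 N while it presses on the nest with less than 12 N (contact force between the fingers and block above 30 N and contact force between block and nest below 12 N).
It fails at once if the block is rammed: more than 100 N from the fingers (contact force between the fingers and block above 100 N).
It fails at once if a bystander is moved more than 12 mm (distance of any of cap, spare_block, barrel, tweezers, tape, marker from where it was at the start of the episode above 0.012 m).
It also fails if it takes over 54 s, if anything falls off the work surface, if the arm or the gripper's body presses on something with over 40 N, if the wrist force passes 120 N, or if a joint passes its speed limit or range.

ROBOT

A 6-joint arm with a two-finger parallel gripper is mounted at the origin on a cart in front of the work surface, level with it; the furniture and walls round the work are solid. World frame = base frame: x ahead of the robot, y to its left, z up, the work surface at z = 0. Lengths are in m, angles in rad, forces in N, time in s.
With the tool pointing down it reaches from about 0.275 to 0.75 m from the base axis. Payload 10.2 kg.
Tool frame: the origin (TCP) lies at the very end of the fingers, on their centre line; the grasp point (between the pads) lies 19 mm behind it; z points along the fingers, y is the line along which they close (so a half turn about z gives the same grasp; the last joint's range is limited). The gripper opens to 85 mm and grips with 20 to 120 N. Pads are 22 mm wide; open, the fingers measure 114 mm over their backs; the gripper's body (76 mm by 85 mm) begins 54 mm behind the grasp point. The pads swing forward as they close: fully open they stand 13 mm farther back than shut.
Start: joints at [0.942, 0.313, 1.498, -0, 1.331, -0.223], TCP at [0.207, 0.482, 0.201] pointing down, gripper open.
Joint ranges: [-2.94, 2.94], [-0.97, 2.17], [0.19, 2.56], [-1.23, 4.37], [0.02, 3.11], [-2.88, 2.88]. Speed limits (rad/s): [2.39, 2.39, 3.01, 3.14, 3.14, 3.14].

INTERFACE

Orientations are given as [roll, pitch, yaw] about the fixed x, y, z axes, in that order (R = Rz(yaw) Ry(pitch) Rx(roll)).
In Python, from cell import * gives the robot as it stands.
- The arm moves only by the shell command python3 -m inch 'ROWS' [FORCE]. ROWS is JSON, a list of rows, each a list of 5 numbers: the opening, from -1 (shut) to 1 (fully open), then the shift along the tool's x, y, z in cm, then the turn about the tool's z in degrees. In form: [[grip, dx, dy, dz, yaw], ...]. A call has 1 to 12 rows; each row is the pose to reach, as a shift and turn from the pose commanded when the call began, along the tool's axes at that moment; what a row does not reach only later rows make up. A row lasts 1/10 s, in which the tool goes at most 50 mm and 8.59 degrees, less where a joint would pass 70% of its speed; a pose out of reach is approached as far as the arm can. A call with a gripper value outside its range is refused whole. The fingers move at their own pace and stop on an object; FORCE is the grip in N (left out, the last holds). Time passes only in rows, so rows that repeat a pose let the fingers close. It gives the time, the measured TCP pose, the force, the opening and the grip force at its end, in the units of the state.
- get_state(): the state, without advancing time (a new reading comes with each control period).
- camera(name): name is "side" or "top" or "wrist"; returns the picture (420x560x3 uint8, red, green, blue); there is no depth.
- camera_params(name): a dict with "mtx" (3x3 intrinsics, pixels), "world_to_cam" (4x4, takes a point from world to camera coordinates); the wrist camera has in their place "tool_from_camera" (4x4, takes a point from camera to tool coordinates, whose origin is the TCP and whose axes are the flange's). Camera axes: x right, y down, z forward; pixel columns grow to the right and rows downward; lengths in m; the calibration is good to about 2 mm. A picture is of the moment at which its call begins: read the wrist's pose just before it. camera_params takes no time and is no camera call.
- finish_job(): hands the job in; it is judged then, once.
Trained networks look in the newest picture that a camera, given by its name, has taken for a name from the list of things; names that differ only in an ending like _2 or _b are one class to them, and where a whole thing is asked for, a point or a joint stands for the part that bears it (a point fixed in the world has none). Each returns a list of dicts, best first, with "conf" (0 to 1); they miss things now and then, are a little off and sometimes report something else, mostly with a low value. They report only what shows in the picture. A call takes as long as a camera call. They do not tell look-alikes from the thing itself.
- regions_of(camera, name): "mask" (420x560 bool, what is visible of it) and "pixel" ([column, row] in pixels, amid what is visible of it).
- landmark_of(camera, name): "pixel" ([column, row] in pixels: a listed point, or the origin of a listed thing).
The state is a dict: "t": time; "joint_positions": joint angles; "qd": joint speeds; "joint_torque": joint torques, N m; "tcp_pos": TCP position; "ee_rot": TCP orientation; "ft_force": force on the tool from outside, world axes, zero at the start; "moment": the same for the moment, N m; "width": finger opening in m; "finger_force": force on a finger pad.
Only numpy, scipy, OpenCV 4.12 (cv2) and the standard library are available. Lean on these libraries where they do the work, as an engineer would, in place of code of your own. Each camera call takes 0.05 s, during which the arm holds its last target. There are 200 camera calls.

## Working session

There is one attempt and no reset: what is moved stays moved. The work goes in short steps, Python scripts to look and compute and a shell command to move; the robot and the scene stay as the last step left them, time stands still between calls to the robot, and variables do not carry over. Pictures are saved under pics/ and viewed, at most 10 in all, crops included, and the job is handed in when it is done.

```bash
ls; mkdir -p pics; cat > h.py <<'E'
from cell import *
import numpy as np, cv2
from scipy.spatial.transform import Rotation as R
def ray(cam,px):
    p=camera_params(cam);K=np.array(p["mtx"]);W=np.array(p["world_to_cam"])
    d=np.linalg.inv(K)@[px[0],px[1],1];Rt=W[:3,:3].T
    return -Rt@W[:3,3],Rt@d
def at(cam,px,z):
    o,d=ray(cam,px);return o+d*(z-o[2])/d[2]
def tri(a,b):
    A=np.zeros((3,3));B=np.zeros(3)
    for o,d in(a,b):
        d=d/np.linalg.norm(d);P=np.eye(3)-np.outer(d,d);A+=P;B+=P@o
    return np.linalg.solve(A,B)
def proj(cam,X):
    p=camera_params(cam);W=np.array(p["world_to_cam"]);c=W[:3,:3]@X+W[:3,3];u=np.array(p["mtx"])@c;return u[:2]/u[2]
E
python3 - <<'E'
from h import *
s=get_state();print(s["t"],s["tcp_pos"],s["ee_rot"],s["width"])
ims=[]
for c in("top","side"):
    im=camera(c);cv2.imwrite(f"pics/{c}0.png",im[...,::-1])
    for n in("rail_face","pocket_corner","lip_end","nest","block","cap","spare_block"):
        print(c,n,[(np.round(r["pixel"],1).tolist(),round(r["conf"],2)) for r in landmark_of(c,n)][:4])
    p=camera_params(c);print(np.round(np.linalg.inv(p["world_to_cam"])[:3,3],3))
E
```

```text
pics
0.0 [0.20707137 0.48211274 0.20043075] [-3.14031722e+00 -2.60382384e-04  2.73582949e+00] 0.08564351516670603
top rail_face [([295.1, 183.1], 0.58)]
top pocket_corner [([245.9, 184.2], 0.95)]
top lip_end [([263.6, 198.2], 0.82)]
top nest [([296.1, 201.1], 0.82)]
top block [([349.2, 259.8], 0.77), ([389.2, 250.6], 0.65), ([318.6, 210.0], 0.62), ([256.8, 264.7], 0.57)]
top cap [([266.0, 219.7], 0.58)]
top spare_block [([379.7, 190.9], 0.71)]
[ 0.231 -0.177  1.206]
side rail_face [([319.3, 246.7], 0.93), ([290.7, 340.4], 0.58)]
side pocket_corner [([304.4, 220.0], 0.55)]
side lip_end [([294.0, 229.3], 0.66)]
side nest [([291.5, 252.3], 0.74)]
side block [([233.7, 333.7], 0.9), ([218.7, 231.2], 0.61), ([227.2, 297.6], 0.6), ([289.9, 267.7], 0.55)]
side cap [([266.6, 229.5], 0.76)]
side spare_block [([334.9, 322.8], 0.69)]
[ 0.342 -1.08   0.508]
```

View pics/top0.png

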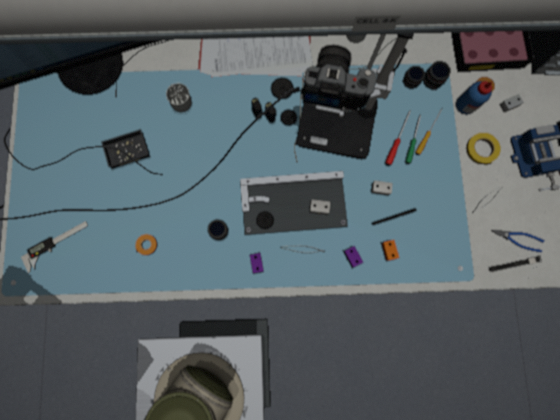

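View pics/side0.png

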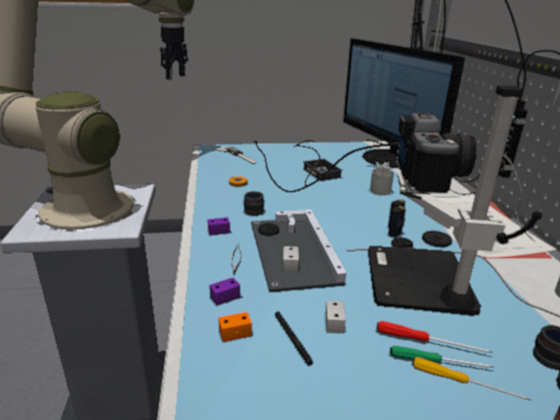

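The top view shows the nest at (243–347, 175–235), its rail on the upper (far) side and its pocket at upper left. A light-grey block lies on the plate at (320, 207). Other block-like things are a light-grey one off the plate at (382, 187), which is the spare, two purple ones at (257, 263) and (353, 257), and an orange one at (390, 250). Only the one at (320, 207) is grey and on the plate, so it fits.

```bash
python3 - <<'E'
from h import *
T=dict(rail_face=(295.1,183.1),pocket_corner=(245.9,184.2),lip_end=(263.6,198.2),nest=(296.1,201.1),block=(318.6,210),cap=(266,219.7),spare=(379.7,190.9))
S=dict(rail_face=(319.3,246.7),pocket_corner=(304.4,220),lip_end=(294,229.3),nest=(291.5,252.3),block=(289.9,267.7),cap=(266.6,229.5),spare=(334.9,322.8))
for k in T: print(k,np.round(tri(ray("top",T[k]),ray("side",S[k])),3),np.round(at("top",T[k],.01),3))
print(np.round(camera_params("wrist")["tool_from_camera"],3),camera_params("wrist")["mtx"])
im=cv2.imread("pics/top0.png")[160:280,230:410];cv2.imwrite("pics/crop.png",cv2.resize(im,None,fx=4,fy=4,interpolation=2))
E
```

```text
rail_face [ 0.551 -0.264  0.013] [ 0.549 -0.264  0.01 ]
pocket_corner [ 0.547 -0.129  0.01 ] [ 0.55  -0.129  0.01 ]
lip_end [ 0.51  -0.177  0.011] [ 0.509 -0.177  0.01 ]
nest [ 0.496 -0.265  0.003] [ 0.498 -0.265  0.01 ]
block [ 0.476 -0.326  0.003] [ 0.472 -0.325  0.01 ]
cap [ 0.447 -0.181  0.016] [ 0.45  -0.181  0.01 ]
spare [ 0.526 -0.498 -0.   ] [ 0.52  -0.495  0.01 ]
[[-0.001 -0.952 -0.305  0.078]
 [ 1.    -0.001 -0.001  0.002]
 [ 0.    -0.305  0.952 -0.172]
 [ 0.     0.     0.     1.   ]] [[305.21621583   0.         275.28518296]
 [  0.         305.21621583 212.74170303]
 [  0.           0.           1.        ]]
```

View pics/crop.png

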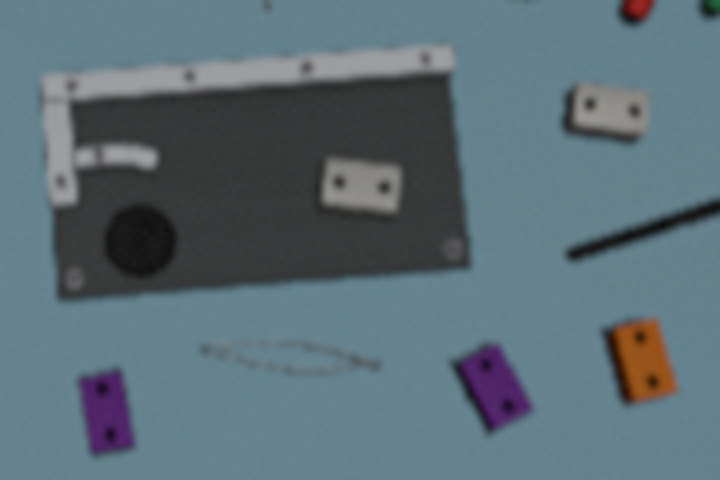

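The crop confirms it: the grey block on the plate is at crop (361, 186), i.e. top (320, 207). The nest's rail is tilted about 0.06 rad, and the cap sits at crop (140, 240). Next I bring the wrist camera over the nest with the fingers shut.

```bash
python3 -m inch '[[-1,-5,-5.5,0.5,-3],[-1,-10,-11,1,-6],[-1,-15,-17,1.5,-9],[-1,-20,-23,2,-12],[-1,-25,-29,2.5,-15],[-1,-30,-34.5,3,-18],[-1,-35,-40,3,-21],[-1,-40,-46,3,-24],[-1,-45,-52,3,-26],[-1,-52,-59.5,3,-26.7],[-1,-52,-59.5,3,-26.7],[-1,-52,-59.5,3,-26.7]]'
```

```text
t: 2.0
tcp_pos: [0.3912, -0.0903, 0.1743]
ee_rot: [-3.141, 0.001, -3.082]
ft_force: [1.8, 0.3, 0.3]
width: -0.0001
finger_force: 0.0
```

```bash
python3 -m inch '[[-1,-1,-4,0,0],[-1,-2,-8,0,0],[-1,-4,-13,0,0],[-1,-4.8,-18.3,0,0],[-1,-4.8,-18.3,0,0],[-1,-4.8,-18.3,0,0],[-1,-4.8,-18.3,0,0]]'
cat >> h.py <<'E'
class Wr:
    def __init__(s):
        st=get_state();p=camera_params("wrist");T=np.eye(4)
        T[:3,:3]=R.from_euler("xyz",st["ee_rot"]).as_matrix();T[:3,3]=st["tcp_pos"]
        s.M=T@np.array(p["tool_from_camera"]);s.K=np.array(p["mtx"]);s.tcp=T[:3,3];s.st=st
        s.im=camera("wrist")
    def ray(s,px): return s.M[:3,3],s.M[:3,:3]@np.linalg.inv(s.K)@[px[0],px[1],1]
    def at(s,px,z):
        o,d=s.ray(px);return o+d*(z-o[2])/d[2]
    def proj(s,X):
        c=np.linalg.inv(s.M)@np.append(X,1);u=s.K@c[:3];return u[:2]/u[2]
E
python3 - <<'E'
from h import *
w=Wr();print(w.st["t"],w.tcp,w.st["ee_rot"]);cv2.imwrite("pics/w1.png",w.im[...,::-1])
for n in("rail_face","pocket_corner","lip_end","nest","block","cap"):
    print(n,[(np.round(r["pixel"],1).tolist(),round(r["conf"],2),np.round(w.at(r["pixel"],.01),4).tolist()) for r in landmark_of("wrist",n)][:3])
E
```

```text
t: 2.7
tcp_pos: [0.4496, -0.2668, 0.174]
ee_rot: [3.141, -0.0, -3.081]
ft_force: [-0.5, -0.1, 0.1]
width: 0.0003
finger_force: 0.0
2.7 [ 0.44964187 -0.26677441  0.17398411] [ 3.14098454e+00 -3.08901005e-04 -3.08092978e+00]
rail_face [([278.8, 269.6], 0.74, [0.5533, -0.2547, 0.01])]
pocket_corner [([374.3, 267.5], 0.69, [0.5434, -0.1379, 0.01])]
lip_end [([348.6, 241.7], 0.95, [0.5113, -0.1739, 0.01])]
nest [([276.4, 220.0], 0.95, [0.4891, -0.2616, 0.01]), ([273.4, 110.4], 0.15, [0.3683, -0.272, 0.01])]
block [([389.6, 86.4], 0.89, [0.3381, -0.1549, 0.01]), ([221.9, 211.1], 0.62, [0.482, -0.325, 0.01]), ([54.1, 85.1], 0.58, [0.3572, -0.4968, 0.01])]
cap [([354.5, 191.3], 0.66, [0.4495, -0.1755, 0.01]), ([279.5, 268.0], 0.43, [0.5511, -0.254, 0.01])]
```

View pics/w1.png

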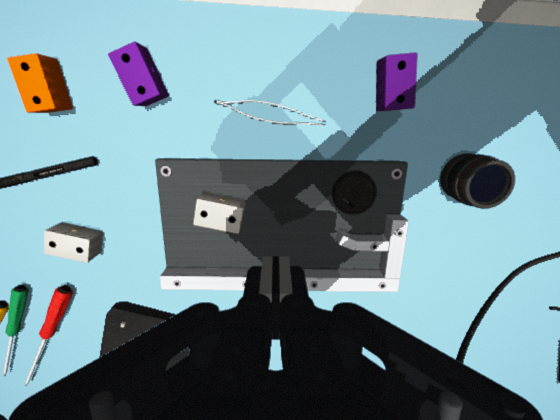

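The wrist view shows the nest at (158–408, 158–290), with the rail along the bottom, the pocket at right (385, 245), the grey block at (217, 212) and the cap at (354, 191). Next I measure the edges precisely.

```bash
python3 - <<'E'
from h import *
w=Wr();g=cv2.cvtColor(w.im,cv2.COLOR_RGB2GRAY).astype(float);g=cv2.GaussianBlur(g,(3,3),0)
gy=np.gradient(g,axis=0)
def edge(cols,r0,r1,sgn,z):
    P=[]
    for c in cols:
        k=sgn*gy[r0:r1,c];i=k.argmax()
        if 0<i<len(k)-1: P.append(w.at((c,r0+i+.5*(k[i-1]-k[i+1])/(k[i-1]-2*k[i]+k[i+1])),z))
    P=np.array(P);m=np.ones(len(P),bool)
    for _ in range(5):
        f=np.polyfit(P[m,1],P[m,0],1);r=np.abs(P[:,0]-np.polyval(f,P[:,1]));m=r<max(.001,2*np.median(r))
    print("x=%.4f at y=-.265, yaw %.4f, resid %.4f n %d"%(np.polyval(f,-.265),-np.arctan(f[0]),np.median(r),m.sum()))
edge(range(175,400),150,172,-1,.01)
edge(list(range(166,250))+list(range(305,380)),255,285,1,.032)
edge(list(range(166,240))+list(range(310,395)),282,298,1,.032)
r=regions_of("wrist","block")
for b in r: print(b["conf"],b["pixel"])
hsv=cv2.cvtColor(w.im,cv2.COLOR_RGB2HSV)
b=[x for x in r if abs(x["pixel"][0]-218)<12 and abs(x["pixel"][1]-211)<15][0]["mask"]
v=hsv[...,2];print("V pct",np.percentile(v[b],[5,25,50,75,95]))
x0,y0=180,180
cv2.imwrite("pics/w2.png",cv2.resize(w.im[180:300,150:310,::-1],None,fx=5,fy=5,interpolation=2))
cn,_=cv2.findContours(b.astype(np.uint8),0,1);print(cv2.approxPolyDP(max(cn,key=len),2,True).reshape(-1,2).tolist())
E
```

```text
x=0.4185 at y=-.265, yaw 0.0481, resid 0.0001 n 210
x=0.5513 at y=-.265, yaw 0.0477, resid 0.0001 n 149
x=0.5624 at y=-.265, yaw 0.0417, resid 0.0010 n 100
0.78 [217.0, 215.2]
0.7 [138.6, 72.2]
0.69 [396.3, 82.4]
0.67 [39.8, 82.1]
0.36 [481.4, 178.2]
V pct [ 59.  99. 210. 235. 239.]
[[198, 197], [195, 224], [239, 232], [245, 200], [203, 192]]
```

View pics/w2.png

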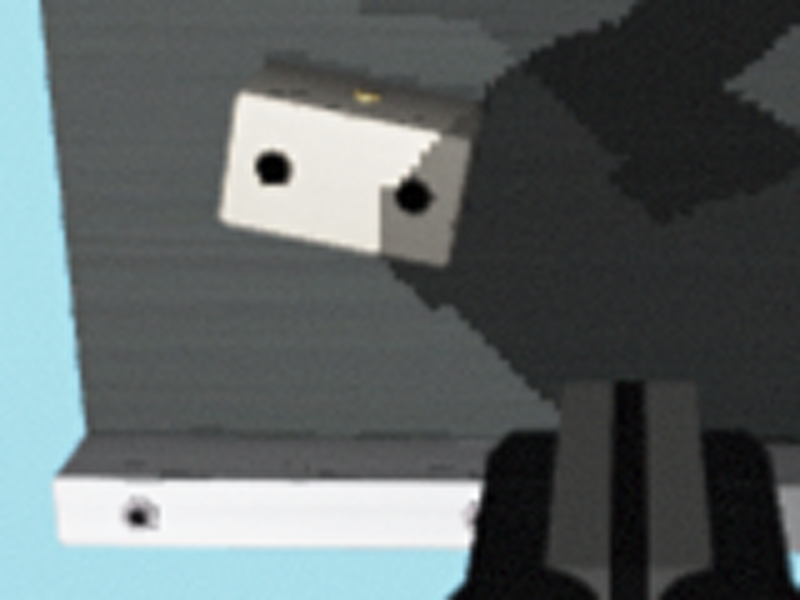

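The crop shows the block's top corners at pixels (197.6, 198.6), (244, 207), (240, 233) and (193.6, 224.4), tilted relative to the rail. The shut fingertips are at (275, 258).

```bash
python3 - <<'E'
from h import *
w=Wr()
C=np.array([w.at(p,.04)[:2] for p in((197.6,198.6),(244,206.8),(240,233),(193.6,224.4))])
psi=.048;Rn=np.array([[np.cos(psi),-np.sin(psi)],[np.sin(psi),np.cos(psi)]])
print("block world",C.mean(0)); e=(C[1]-C[0]+C[2]-C[3])/2;f=(C[3]-C[0]+C[2]-C[1])/2
print("len",np.linalg.norm(e),np.linalg.norm(f),"yaw of y axis rel nest",np.arctan2(-e[0],e[1])-psi)
L=w.at((158.3,158),.01)[:2];Rr=w.at((408,162),.01)[:2];print("near edge len",np.linalg.norm(Rr-L))
mid=(L+Rr)/2
o=mid+Rn@[.075,0];print("nest origin",o, "from rail", Rn.T@(np.array([.5513,-.265])-o))
pc=w.at((374.3,267.5),.01)[:2];le=w.at((348.6,241.7),.01)[:2]
print("pc",Rn.T@(pc-o),"lip",Rn.T@(le-o),"cap",Rn.T@(w.at((354.5,191.3),.01)[:2]-o))
print("corners nest",np.round((C-o)@Rn,4).tolist(),"centre",Rn.T@(C.mean(0)-o))
print("tip proj",w.proj(w.tcp),w.tcp)
E
```

```text
block world [ 0.47811351 -0.32415188]
len 0.04944769910964254 0.02955265818145294 yaw of y axis rel nest -0.17883003490494115
near edge len 0.2738796916602957
nest origin [ 0.49440953 -0.25542898] from rail [ 0.05636571 -0.01228969]
pc [0.05494973 0.11417176] lip [0.02106786 0.07973554] cap [-0.04070497  0.08118235]
corners nest [[-0.0383, -0.0891], [-0.0299, -0.0411], [-0.0004, -0.046], [-0.0097, -0.0953]] centre [-0.01957469 -0.06786183]
tip proj [272.7330313  246.25734474] [ 0.44988036 -0.26752584  0.17413762]
```

```bash
python3 -m inch '[[-1,1,-3,2,0.7],[-1,2.1,-5.8,5,0.7],[-1,2.1,-5.8,8,0.7],[-1,2.1,-5.8,11,0.7],[-1,2.1,-5.8,13.5,0.7],[-1,2.1,-5.8,15,0.7],[-1,2.1,-5.8,15.6,0.7],[-1,2.1,-5.8,15.6,0.7],[-1,2.1,-5.8,15.6,0.7]]'
python3 - <<'E'
from h import *
w=Wr();cv2.imwrite("pics/w3.png",w.im[150:420,100:460,::-1].repeat(2,0).repeat(2,1));print(w.tcp,w.st["ee_rot"])
E
```

```text
t: 4.1
tcp_pos: [0.4328, -0.3274, 0.0189]
ee_rot: [-3.14, 0.001, -3.094]
ft_force: [-0.9, -0.5, 0.8]
width: -0.0002
finger_force: 0.0
[ 0.43277748 -0.32735973  0.01888917] [-3.14046146e+00  8.97532492e-04 -3.09357565e+00]
```

View pics/w3.png

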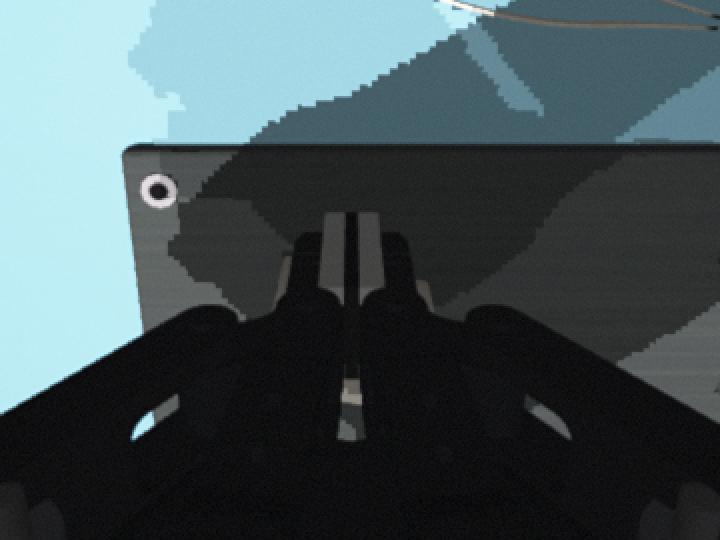

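The fingers sit behind the block (crop 320–382; the block shows on both sides, 275–430), centred on it. I push toward the rail.

```bash
python3 -m inch '[[-1,-0.6,0,0,0],[-1,-1.2,0,0,0],[-1,-1.7,0,0,0],[-1,-2.2,0,0,0],[-1,-2.7,0,0,0],[-1,-3.2,0,0,0],[-1,-3.7,0,0,0],[-1,-4.2,0,0,0],[-1,-4.7,0,0,0],[-1,-5.2,0,0,0],[-1,-5.7,0,0,0],[-1,-6.2,0,0,0]]'; python3 -m inch '[[-1,-0.4,0,0,0],[-1,-0.7,0,0,0],[-1,-0.9,0,0,0],[-1,-1.1,0,0,0],[-1,-1.1,0,0,0]]'
```

```text
t: 5.35
tcp_pos: [0.4947, -0.3239, 0.018]
ee_rot: [3.142, -0.0, -3.094]
ft_force: [-0.4, -0.3, -0.4]
width: -0.0001
finger_force: 0.0
t: 5.85
tcp_pos: [0.5054, -0.3234, 0.018]
ee_rot: [-3.142, 0.0, -3.094]
ft_force: [-1.6, 0.4, 0.3]
width: -0.0003
finger_force: 0.0
```

```bash
python3 -m inch '[[-1,-0.2,0,0,0],[-1,-0.4,0,0,0],[-1,-0.5,0,0,0],[-1,-0.5,0,0,0]]';python3 -m inch '[[-1,-0.1,0,0,0],[-1,-0.2,0,0,0],[-1,-0.2,0,0,0]]'
```

```text
t: 6.25
tcp_pos: [0.5104, -0.3232, 0.018]
ee_rot: [-3.142, 0.0, -3.094]
ft_force: [0.5, -1.3, 0.5]
width: 0.0
finger_force: 0.0
t: 6.55
tcp_pos: [0.5124, -0.3231, 0.018]
ee_rot: [-3.142, 0.0, -3.094]
ft_force: [-0.2, -0.3, -0.2]
width: 0.0
finger_force: 0.0
```

```bash
python3 -m inch '[[-1,-0.1,0,0,0],[-1,-0.2,0,0,0],[-1,-0.2,0,0,0]]';python3 - <<'E'
from h import *
w=Wr();print(w.tcp,w.st["ft_force"]);im=w.im[150:420,100:460,::-1].repeat(2,0).repeat(2,1)
cv2.imwrite("pics/w4.png",im)
camera("top");print([(np.round(at("top",r["pixel"],.01),4),r["conf"]) for r in landmark_of("top","block")if r["pixel"][1]<230])
E
```

```text
t: 6.85
tcp_pos: [0.5144, -0.323, 0.018]
ee_rot: [-3.142, 0.0, -3.094]
ft_force: [-1.3, 0.3, -0.4]
width: 0.0001
finger_force: 0.0
[ 0.5144009  -0.32299934  0.01803404] [-1.29500814  0.27055509 -0.37561451]
[]
```

View pics/w4.png

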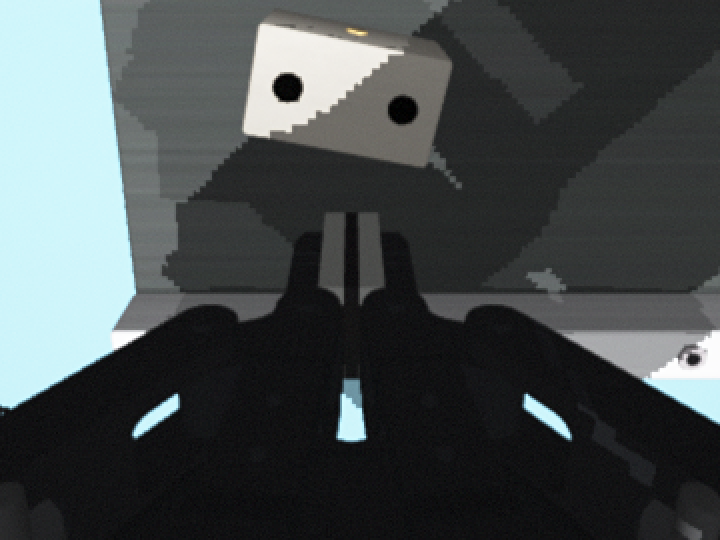

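In w4 the block is still at its old place (crop (350, 90)), on the robot side of the fingers. The force reading was never above noise, so the tips passed over it and the real fingertips must be higher than the reported TCP. I'll check with the side camera.

```bash
python3 - <<'E'
from h import *
im=camera("side");s=get_state();t=s["tcp_pos"];print(t,s["width"],s["ft_force"],s["joint_positions"])
print([proj("side",t+[0,0,h]) for h in(0,.03,.06)])
c=im[180:300,220:380,::-1];cv2.imwrite("pics/s2.png",cv2.resize(c,None,fx=5,fy=5,interpolation=2))
E
```

```text
[ 0.51428058 -0.32299717  0.01799763] -0.00016874424057853653 [-9.39341452e-01  3.67233453e-04 -3.59511424e-01] [-7.53493820e-01  6.80126269e-01  1.43417893e+00  1.37863831e-05
  1.02733553e+00 -2.37228756e+00]
[array([307.19414962, 260.09217833]), array([307.98436547, 247.51591581]), array([308.79842142, 234.56023889])]
```

View pics/s2.png

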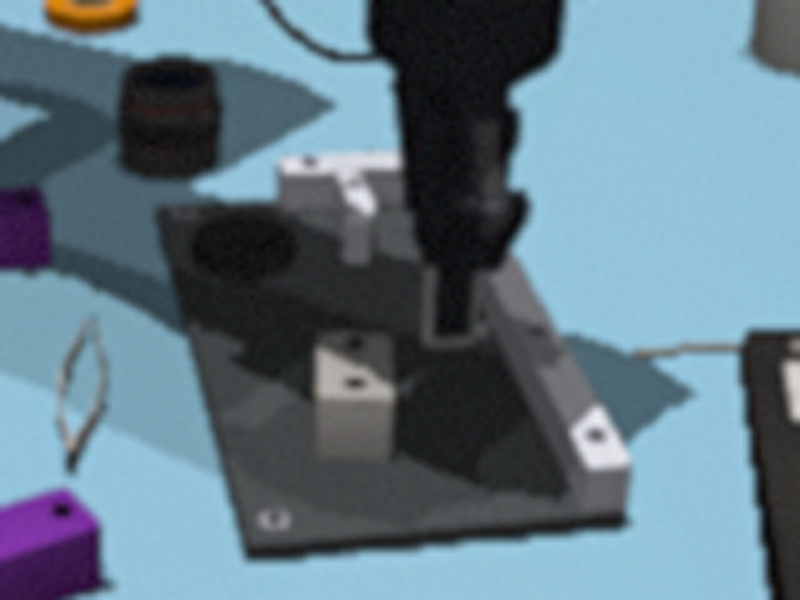

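The side crop shows the fingertips at (450, 345), which is about 26 mm above and roughly 5 mm ahead (+x) of the reported TCP. So they cleared the block by about 4 mm. I back out higher, then come down the extra distance.

```bash
python3 -m inch '[[-1,0,0,-2,0],[-1,3,0,-2,0],[-1,6,0,-2,0],[-1,8.7,0,-2,0],[-1,8.7,0,-1,0],[-1,8.7,0,0,0],[-1,8.7,0,1,0],[-1,8.7,0,1.7,0],[-1,8.7,0,2,0],[-1,8.7,0,2.2,0],[-1,8.7,0,2.2,0]]'; python3 -m inch '[[-1,0,0,0.1,0],[-1,0,0,0.1,0]]'
```

```text
t: 8.15
tcp_pos: [0.4276, -0.3271, -0.0041]
ee_rot: [3.142, -0.0, -3.093]
ft_force: [0.0, -0.2, 0.3]
width: -0.0
finger_force: 0.0
t: 8.35
tcp_pos: [0.4275, -0.3273, -0.0048]
ee_rot: [-3.141, 0.0, -3.094]
ft_force: [0.3, -0.7, -0.1]
width: -0.0
finger_force: 0.0
```

```bash
python3 -m inch '[[-1,-0.6,0,0,0],[-1,-1.1,0,0,0],[-1,-1.5,0,0,0],[-1,-1.9,0,0,0],[-1,-2.3,0,0,0],[-1,-2.7,0,0,0],[-1,-3,0,0,0]]'; python3 - <<'E'
from h import *
camera("side");s=get_state();print(s["ft_force"],s["tcp_pos"])
for r in landmark_of("side","block")+regions_of("side","block"): print(r["pixel"],r["conf"],at("side",r["pixel"],.01))
E
```

```text
t: 9.05
tcp_pos: [0.4576, -0.3257, -0.005]
ee_rot: [3.142, -0.0, -3.094]
ft_force: [-1.2, -0.5, 1.0]
width: -0.0002
finger_force: 0.5
[-0.32140557  1.12175786 -0.25914319] [ 0.45792531 -0.32572532 -0.00497163]
[224.4, 295.2] 0.88 [ 0.34286703 -0.41421771  0.01      ]
[293.1, 267.0] 0.71 [ 0.4835371  -0.33364975  0.01      ]
[236.1, 338.5] 0.71 [ 0.35884233 -0.53008534  0.01      ]
[220.6, 229.0] 0.61 [ 0.33995635 -0.15885134  0.01      ]
[224.6, 291.7] 0.9 [ 0.34348252 -0.40360485  0.01      ]
[294.3, 259.6] 0.86 [ 0.49053659 -0.30627845  0.01      ]
[235.0, 329.9] 0.83 [ 0.35799199 -0.5096219   0.01      ]
[216.1, 225.6] 0.6 [ 0.32961949 -0.14097237  0.01      ]
[253.8, 202.4] 0.52 [ 0.42947058 -0.01846591  0.01      ]
```

The block now moves. Continuing.

```bash
python3 -m inch '[[-1,-0.4,0,0,0],[-1,-0.8,0,0,0],[-1,-1.2,0,0,0],[-1,-1.6,0,0,0],[-1,-2,0,0,0],[-1,-2.4,0,0,0],[-1,-2.8,0,0,0],[-1,-3.2,0,0,0],[-1,-3.5,0,0,0],[-1,-3.8,0,0,0],[-1,-4,0,0,0],[-1,-4.1,0,0,0]]'; python3 -m inch '[[-1,-0.1,0,0,0],[-1,-0.2,0,0,0],[-1,-0.3,0,0,0],[-1,-0.3,0,0,0]]'
python3 - <<'E'
from h import *
w=Wr();s=get_state();print(s["ft_force"],s["tcp_pos"])
cv2.imwrite("pics/w5.png",w.im[150:420,100:460,::-1].repeat(2,0).repeat(2,1))
E
```

```text
t: 10.4
tcp_pos: [0.4985, -0.3238, -0.005]
ee_rot: [3.142, -0.0, -3.094]
ft_force: [-0.6, 0.2, -0.3]
width: -0.0
finger_force: 0.4
t: 10.8
tcp_pos: [0.5014, -0.3236, -0.005]
ee_rot: [-3.142, 0.0, -3.094]
ft_force: [-0.4, -0.5, -0.3]
width: -0.0
finger_force: 0.1
[-0.96834279 -0.33265668  0.0732385 ] [ 0.50141443 -0.32363126 -0.00495346]
```

```bash
for i in 1; do :; done; python3 -m inch '[[-1,-0.1,0,0,0],[-1,-0.2,0,0,0],[-1,-0.3,0,0,0],[-1,-0.3,0,0,0]]'; python3 -m inch '[[-1,-0.1,0,0,0],[-1,-0.2,0,0,0],[-1,-0.2,0,0,0]]'
```

```text
t: 11.25
tcp_pos: [0.5045, -0.3235, -0.005]
ee_rot: [-3.141, 0.0, -3.094]
ft_force: [0.1, -0.7, -0.4]
width: -0.0001
finger_force: 0.0
t: 11.55
tcp_pos: [0.5065, -0.3234, -0.005]
ee_rot: [-3.142, 0.0, -3.094]
ft_force: [0.3, -0.1, 0.1]
width: 0.0
finger_force: 0.0
```

```bash
python3 -m inch '[[-1,-0.1,0,0,0],[-1,-0.1,0,0,0],[-1,-0.1,0,0,0]]'; python3 -m inch '[[-1,-0.1,0,0,0],[-1,-0.1,0,0,0]]'
```

```text
t: 11.85
tcp_pos: [0.5074, -0.3233, -0.005]
ee_rot: [-3.142, 0.0, -3.094]
ft_force: [0.0, 0.3, -0.7]
width: 0.0001
finger_force: 0.0
t: 12.05
tcp_pos: [0.5084, -0.3233, -0.005]
ee_rot: [-3.142, 0.0, -3.094]
ft_force: [-1.1, 0.3, 0.9]
width: -0.0001
finger_force: 0.2
```

```bash
python3 - <<'E'
from h import *
w=Wr();im=camera("side")
a=w.im[190:400,160:400,::-1];b=im[210:300,250:350,::-1]
a=cv2.resize(a,(400,350));b=cv2.resize(b,(390,350),interpolation=2)
cv2.imwrite("pics/c6.png",np.hstack([a,b]))
E
```

```text
(no output)
```

View pics/c6.png

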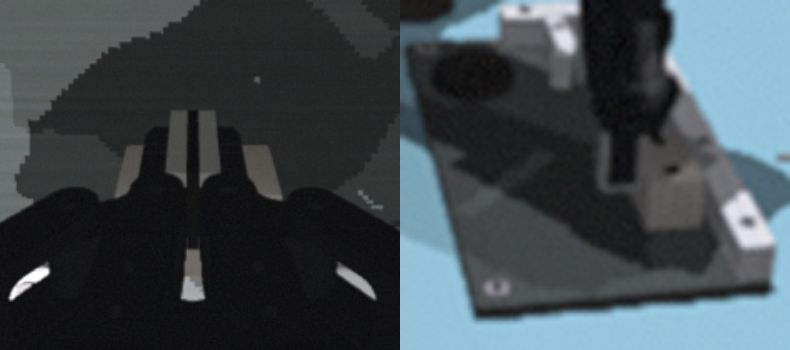

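The left panel shows the block square against the fingers, with both ends visible at about (130, 170) and (262, 170). The right panel shows it near the rail. I keep stepping until the force rises.

```bash
python3 -m inch '[[-1,-0.1,0,0,0],[-1,-0.2,0,0,0],[-1,-0.2,0,0,0]]'; python3 -m inch '[[-1,-0.1,0,0,0],[-1,-0.1,0,0,0]]';python3 -m inch '[[-1,-0.1,0,0,0],[-1,-0.1,0,0,0]]'
```

```text
t: 12.45
tcp_pos: [0.5104, -0.3232, -0.005]
ee_rot: [-3.142, 0.0, -3.094]
ft_force: [-0.7, -0.7, 0.2]
width: -0.0001
finger_force: 0.1
t: 12.65
tcp_pos: [0.5114, -0.3231, -0.005]
ee_rot: [-3.142, 0.0, -3.094]
ft_force: [-0.6, -0.5, 0.7]
width: -0.0002
finger_force: 0.1
t: 12.85
tcp_pos: [0.5124, -0.3231, -0.005]
ee_rot: [-3.142, 0.0, -3.094]
ft_force: [0.1, 0.7, -0.7]
width: 0.0001
finger_force: 0.1
```

```bash
python3 -m inch '[[-1,-0.1,0,0,0],[-1,-0.1,0,0,0]]'; python3 -m inch '[[-1,-0.1,0,0,0],[-1,-0.1,0,0,0]]';python3 -m inch '[[-1,-0.1,0,0,0],[-1,-0.1,0,0,0]]'
```

```text
t: 13.05
tcp_pos: [0.5125, -0.323, -0.005]
ee_rot: [3.141, -0.002, -3.093]
ft_force: [-6.1, -0.8, 3.6]
width: 0.0002
finger_force: 3.0
t: 13.25
tcp_pos: [0.5124, -0.3231, -0.005]
ee_rot: [3.14, -0.004, -3.093]
ft_force: [-12.5, -0.7, 6.9]
width: -0.0001
finger_force: 6.1
t: 13.45
tcp_pos: [0.5124, -0.323, -0.005]
ee_rot: [3.14, -0.007, -3.093]
ft_force: [-18.1, -0.7, 8.3]
width: -0.0001
finger_force: 9.1
```

The force rises steadily with the position fixed, so the block is seated against the rail. Next I back off, go round behind its -y end and line up with it.

```bash
python3 -m inch '[[-1,1,0,0,0],[-1,3,0,0,0],[-1,4,-1,0,0],[-1,4,-4,0,0],[-1,4,-6,0,0],[-1,3,-6.2,0,0],[-1,1,-6.2,0,0],[-1,-1,-6.2,0,0],[-1,-2,-6.2,0,0],[-1,-2.1,-6.2,0,0],[-1,-2.1,-6.2,0,0]]'; python3 - <<'E'
from h import *
w=Wr();im=camera("top");s=get_state();print(s["t"],s["tcp_pos"],s["ft_force"])
a=w.im[150:360,160:480,::-1];b=im[165:245,235:355,::-1]
cv2.imwrite("pics/c7.png",np.hstack([cv2.resize(a,(400,262)),cv2.resize(b,(393,262),interpolation=2)]))
E
```

```text
t: 14.55
tcp_pos: [0.5388, -0.384, -0.0052]
ee_rot: [3.141, -0.0, -3.094]
ft_force: [0.2, 0.1, -0.2]
width: -0.0003
finger_force: 0.0
14.65 [ 0.5385567  -0.38410789 -0.00499043] [ 0.76850971 -0.71109531  0.70820149]
```

View pics/c7.png

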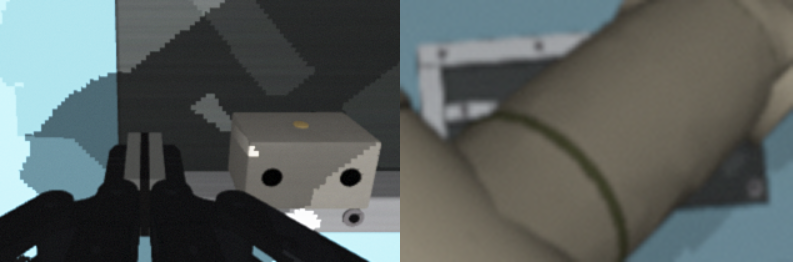

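The block lies parallel against the rail, with the fingers behind its -y end at (145, 155) in the left panel. I push along the rail with a slight bias toward it.

```bash
python3 -m inch '[[-1,0,0.8,0,0],[-1,0,1.4,0,0],[-1,0,2,0,0],[-1,-0.05,2.6,0,0],[-1,-0.05,3.2,0,0],[-1,-0.1,3.8,0,0],[-1,-0.1,4.4,0,0],[-1,-0.15,5,0,0],[-1,-0.15,5.6,0,0],[-1,-0.2,6.2,0,0],[-1,-0.2,6.8,0,0],[-1,-0.2,7.2,0,0]]'
cat > blk.py <<'E'
from h import *
# fit the block's yaw/position from wrist view: edges of the top face by mask
psi=.048;Rn=np.array([[np.cos(psi),-np.sin(psi)],[np.sin(psi),np.cos(psi)]]);o=np.array([.4944,-.2554])
w=Wr();s=get_state();print(s["t"],"tcp nest",np.round(Rn.T@(w.tcp[:2]-o),4),"F",np.round(s["ft_force"],1))
for r in regions_of("wrist","block"):
    m=r["mask"].astype(np.uint8);cn,_=cv2.findContours(m,0,1);c=max(cn,key=cv2.contourArea).reshape(-1,2)
    q=cv2.approxPolyDP(c.astype(np.int32),2.5,True).reshape(-1,2)
    print(round(r["conf"],2),[(p.tolist(),np.round(Rn.T@(w.at(p,.04)[:2]-o)*1000).tolist()) for p in q] if np.all(np.abs(Rn.T@(w.at(r["pixel"],.04)[:2]-o)-[.04,.03])<[.05,.15]) else "other")
camera("side")
for r in landmark_of("side","block"): print("side",round(r["conf"],2),np.round(Rn.T@(at("side",r["pixel"],.01)[:2]-o),4))
E
python3 blk.py
```

```text
t: 15.85
tcp_pos: [0.5378, -0.3112, -0.005]
ee_rot: [3.141, -0.0, -3.093]
ft_force: [-0.6, -1.8, -0.4]
width: 0.0005
finger_force: 0.5
15.9 tcp nest [ 0.0407 -0.0578] F [0.6 0.6 1. ]
0.63 [([301, 237], [16.0, -45.0]), ([300, 267], [31.0, -45.0]), ([315, 305], [52.0, -37.0]), ([332, 310], [54.0, -29.0]), ([337, 303], [51.0, -26.0]), ([349, 301], [49.0, -21.0]), ([373, 312], [56.0, -8.0]), ([394, 313], [56.0, 2.0]), ([404, 309], [54.0, 6.0]), ([411, 259], [27.0, 6.0]), ([391, 235], [15.0, -4.0])]
side 0.82 [-0.1569 -0.1553]
side 0.71 [-0.152  -0.2563]
side 0.59 [-0.1565  0.1013]
side 0.55 [ 0.0412 -0.0204]
```

```bash
python3 -m inch '[[-1,0,0.5,0,0],[-1,0,1,0,0],[-1,0,1.5,0,0],[-1,-0.05,2,0,0],[-1,-0.05,2.5,0,0],[-1,-0.05,3,0,0],[-1,-0.1,3.5,0,0],[-1,-0.1,4,0,0],[-1,-0.1,4.5,0,0],[-1,-0.1,5,0,0],[-1,-0.1,5.5,0,0],[-1,-0.1,6,0,0]]'
python3 blk.py
```

```text
t: 17.25
tcp_pos: [0.5359, -0.2514, -0.005]
ee_rot: [3.142, 0.0, -3.094]
ft_force: [0.3, -1.3, -0.5]
width: 0.0001
finger_force: 0.5
17.3 tcp nest [0.0416 0.002 ] F [ 0.5  0.1 -0.5]
0.94 [([301, 235], [16.0, 15.0]), ([300, 266], [32.0, 15.0]), ([305, 272], [35.0, 17.0]), ([308, 292], [45.0, 19.0]), ([315, 305], [53.0, 23.0]), ([332, 310], [55.0, 31.0]), ([337, 303], [51.0, 33.0]), ([350, 301], [50.0, 40.0]), ([368, 310], [55.0, 49.0]), ([403, 308], [54.0, 66.0]), ([411, 257], [27.0, 66.0]), ([391, 235], [16.0, 55.0])]
side 0.94 [-0.1616 -0.1597]
side 0.92 [-0.1545 -0.2606]
side 0.71 [-0.1578  0.0917]
side 0.52 [0.0414 0.0375]
```

```bash
python3 -m inch '[[-1,0,0.4,0,0],[-1,0,0.8,0,0],[-1,0,1.2,0,0],[-1,0,1.6,0,0],[-1,0,2,0,0],[-1,0,2.4,0,0],[-1,-0.03,2.8,0,0],[-1,-0.03,3.2,0,0],[-1,-0.03,3.6,0,0],[-1,-0.03,4,0,0],[-1,-0.03,4.3,0,0],[-1,-0.03,4.5,0,0]]'
python3 blk.py;  python3 -m inch '[[-1,0,0.2,0,0],[-1,0,0.3,0,0],[-1,0,0.3,0,0]]'
```

```text
t: 18.65
tcp_pos: [0.534, -0.2066, -0.005]
ee_rot: [-3.142, -0.0, -3.093]
ft_force: [-1.0, -1.6, 1.3]
width: 0.0003
finger_force: 0.9
18.7 tcp nest [0.0419 0.0468] F [-0.4 -0.4  0.2]
0.73 [([301, 234], [16.0, 60.0]), ([300, 266], [32.0, 60.0]), ([305, 273], [35.0, 62.0]), ([309, 295], [47.0, 65.0]), ([317, 306], [53.0, 69.0]), ([332, 309], [55.0, 76.0]), ([338, 302], [51.0, 79.0]), ([351, 301], [51.0, 85.0]), ([369, 310], [56.0, 94.0]), ([404, 308], [55.0, 111.0]), ([411, 256], [27.0, 111.0]), ([396, 240], [19.0, 103.0]), ([343, 239], [18.0, 79.0]), ([329, 233], [15.0, 72.0])]
side 0.78 [-0.158  0.1  ]
side 0.73 [0.0404 0.0842]
side 0.62 [-0.1622 -0.1509]
side 0.6 [-0.1542 -0.2586]
t: 19.15
tcp_pos: [0.5339, -0.2038, -0.005]
ee_rot: [3.141, -0.0, -3.094]
ft_force: [0.0, -0.1, 0.5]
width: 0.0001
finger_force: 0.0
```

In the pocket. Now small steps until it meets the stop.

```bash
python3 -m inch '[[-1,0,0.2,0,0],[-1,0,0.3,0,0],[-1,0,0.3,0,0]]';python3 -m inch '[[-1,0,0.2,0,0],[-1,0,0.2,0,0]]';python3 -m inch '[[-1,0,0.2,0,0],[-1,0,0.2,0,0]]'; python3 -m inch '[[-1,0,0.1,0,0],[-1,0,0.1,0,0]]'
```

```text
t: 19.45
tcp_pos: [0.5337, -0.2007, -0.005]
ee_rot: [3.141, -0.0, -3.093]
ft_force: [-0.1, -0.4, -0.3]
width: -0.0003
finger_force: 0.0
t: 19.65
tcp_pos: [0.5337, -0.1987, -0.0049]
ee_rot: [3.142, -0.0, -3.094]
ft_force: [-0.4, -0.4, -0.4]
width: -0.0001
finger_force: 0.0
t: 19.85
tcp_pos: [0.5337, -0.1979, -0.0047]
ee_rot: [-3.14, 0.001, -3.093]
ft_force: [-1.3, -5.6, 1.0]
width: -0.0
finger_force: 2.7
t: 20.05
tcp_pos: [0.5338, -0.1978, -0.0045]
ee_rot: [-3.138, 0.001, -3.093]
ft_force: [-2.6, -10.0, 0.2]
width: -0.0003
finger_force: 4.7
```

```bash
python3 -m inch '[[-1,0,0.1,0,0],[-1,0,0.2,0,0],[-1,0,0.2,0,0]]'; python3 -m inch '[[-1,0.1,-1,0,0],[-1,0.2,-3,0,0],[-1,0.2,-5,0,0],[-1,0.2,-6,-3,0],[-1,3,-6,-6,0],[-1,6,-5,-9,0],[-1,8,-3,-10,0],[-1,8,-1,-10,0],[-1,8,0,-10,0],[-1,8,0,-10,0],[-1,8,0,-10,0]]'
cat > fin.py <<'E'
from h import *
psi=.048;Rn=np.array([[np.cos(psi),-np.sin(psi)],[np.sin(psi),np.cos(psi)]]);o=np.array([.4944,-.2554])
w=Wr();print(w.st["t"],w.tcp,np.round(Rn.T@(w.tcp[:2]-o),4))
for n in("block",):
  for r in regions_of("wrist",n):
    e=Rn.T@(w.at(r["pixel"],.04)[:2]-o)
    if abs(e[0]-.04)<.03:
        c=max(cv2.findContours(r["mask"].astype(np.uint8),0,1)[0],key=cv2.contourArea)
        print(r["conf"],np.round(e,4),[(p.tolist(),np.round(Rn.T@(w.at(p,.04)[:2]-o)*1000,1).tolist()) for p in cv2.approxPolyDP(c,2,True).reshape(-1,2)])
# rectified grey view in the nest frame at z=.036, 0.5 mm/px: rows x 10..80, cols y 60..150
X,Y=np.meshgrid(np.arange(60,150,.5),np.arange(10,80,.5))
np.save("im.npy",w.im)
g=cv2.GaussianBlur(cv2.cvtColor(w.im,cv2.COLOR_RGB2GRAY),(3,3),0)
def samp(x,ys,z):
    P=np.array([w.proj(np.append(o+Rn@[x/1000,y/1000],z)) for y in ys],np.float32)
    return cv2.remap(g,P[:,:1],P[:,1:],1).ravel()
for x in(32,36,46,50): print("x",x,[f"{y:.0f}:{v}" for y,v in zip(np.arange(60,142,2),samp(x,np.arange(60,142,2),.036))])
E
python3 fin.py
```

```text
t: 20.35
tcp_pos: [0.5339, -0.1976, -0.004]
ee_rot: [-3.135, 0.002, -3.093]
ft_force: [-3.4, -17.6, 0.5]
width: -0.0001
finger_force: 8.7
t: 21.45
tcp_pos: [0.4539, -0.1986, 0.0948]
ee_rot: [-3.142, -0.0, -3.093]
ft_force: [0.3, 0.1, 0.1]
width: -0.0
finger_force: 0.0
21.45 [ 0.45388569 -0.19855728  0.09479368] [-0.0377  0.0587]
0.93 [0.0323 0.1015] [([306, 280], [17.5, 86.0]), ([309, 295], [32.0, 89.0]), ([318, 307], [43.9, 97.2]), ([332, 310], [47.0, 109.5]), ([336, 303], [39.9, 112.6]), ([344, 300], [36.9, 119.3]), ([345, 290], [27.1, 119.4]), ([340, 280], [17.5, 114.6])]
x 32 ['60:14', '62:17', '64:57', '66:76', '68:76', '70:73', '72:69', '74:49', '76:18', '78:15', '80:16', '82:16', '84:16', '86:15', '88:70', '90:151', '92:152', '94:150', '96:150', '98:150', '100:150', '102:151', '104:152', '106:151', '108:152', '110:152', '112:150', '114:149', '116:150', '118:149', '120:148', '122:157', '124:154', '126:155', '128:157', '130:155', '132:154', '134:159', '136:183', '138:228', '140:229']
x 36 ['60:18', '62:21', '64:71', '66:83', '68:42', '70:19', '72:16', '74:14', '76:15', '78:16', 
[... 424 characters left out ...]
0:18', '82:17', '84:15', '86:16', '88:15', '90:14', '92:15', '94:25', '96:73', '98:119', '100:137', '102:142', '104:143', '106:137', '108:57', '110:8', '112:14', '114:15', '116:15', '118:16', '120:15', '122:14', '124:16', '126:15', '128:16', '130:15', '132:20', '134:54', '136:157', '138:209', '140:228']
x 50 ['60:18', '62:18', '64:16', '66:14', '68:16', '70:14', '72:15', '74:16', '76:16', '78:14', '80:14', '82:15', '84:15', '86:15', '88:15', '90:15', '92:14', '94:15', '96:14', '98:14', '100:17', '102:27', '104:40', '106:61', '108:78', '110:65', '112:17', '114:16', '116:16', '118:15', '120:16', '122:15', '124:16', '126:14', '128:17', '130:14', '132:14', '134:14', '136:14', '138:16', '140:47']
```

```bash
python3 -m inch '[[-1,0,-4,0,0],[-1,0,-8,0,0],[-1,0,-9,0,0],[-1,0,-9,0,0]]'
cat > fin2.py <<'E'
from h import *
exec(open("fin.py").read().split("for n in")[0])
g=cv2.GaussianBlur(cv2.cvtColor(w.im,cv2.COLOR_RGB2GRAY),(3,3),0)
def line(fix,rng,ax,z):
    P=np.array([w.proj(np.append(o+Rn@(np.array([v,fix] if ax=="x" else [fix,v])/1000),z)) for v in rng],np.float32)
    return cv2.remap(g,P[:,:1],P[:,1:],1).ravel()
r=np.arange(8,82,1.)
for y in(30,55,76,80,90,100,110,116): print("y",y,"x8..",line(y,r,"x",.04).tolist())
r=np.arange(60,145,1.)
for x in(30,40,50): print("x",x,"y60..",line(x,r,"y",.04).tolist())
E
python3 fin2.py
```

```text
t: 21.95
tcp_pos: [0.4576, -0.2891, 0.0945]
ee_rot: [3.141, -0.0, -3.096]
ft_force: [-0.6, -1.4, 0.4]
width: 0.0007
finger_force: 0.0
21.95 [ 0.45755977 -0.28907476  0.09445558] [-0.0384 -0.0319]
y 30 x8.. [50, 51, 51, 51, 51, 50, 50, 50, 50, 49, 50, 51, 51, 50, 49, 49, 49, 50, 50, 49, 49, 49, 49, 49, 49, 49, 49, 47, 47, 49, 38, 23, 15, 14, 14, 15, 15, 15, 15, 16, 17, 18, 17, 16, 15, 15, 15, 15, 15, 16, 17, 17, 17, 17, 17, 16, 16, 17, 17, 18, 17, 17, 17, 16, 18, 20, 19, 19, 19, 19, 19, 19, 19, 19]
y 55 x8.. [50, 51, 52, 51, 50, 51, 53, 61, 75, 88, 97, 100, 101, 101, 101, 100, 99, 99, 98, 98, 99, 98, 98, 98, 100, 101, 98, 91, 86, 90, 96, 99, 102, 104, 104, 105, 107, 106, 106, 105, 96, 76, 49, 29, 19, 18, 19, 19, 18, 18, 18, 18, 18, 18, 18, 16, 16, 16, 15, 14, 14, 14, 14, 14, 14, 13, 13, 13, 13, 15, 16, 17, 18, 18]
y 76 x8.. [161, 159, 157, 157, 167, 186, 208, 225, 201, 141, 105, 101, 105, 109, 113, 116, 121, 138, 181, 227, 249, 251, 251, 250, 250, 249, 249, 249, 249, 248, 242, 227, 204, 179, 173, 186, 215, 236, 243, 243, 243, 242, 241, 241, 240, 240, 241, 242, 246, 249, 250, 251, 251,
[... 2526 characters left out ...]
43, 243, 243, 242, 242, 242, 242, 242, 242, 242, 241, 240, 241, 242, 232, 185, 109, 51, 24, 16, 21, 47, 117, 202, 238, 242, 241, 241, 242, 245, 246, 247, 247, 247, 247, 246, 246, 247, 247, 247, 242, 232, 226, 226, 226, 226, 226, 226, 226, 226, 226, 226, 225, 225]
x 50 y60.. [174, 171, 167, 164, 164, 165, 163, 143, 117, 120, 167, 219, 241, 243, 242, 242, 241, 241, 241, 241, 241, 241, 241, 241, 241, 241, 241, 241, 241, 241, 241, 241, 241, 241, 241, 241, 241, 240, 241, 241, 241, 241, 241, 240, 240, 241, 241, 240, 240, 240, 240, 240, 240, 240, 240, 240, 240, 240, 239, 238, 237, 237, 238, 237, 234, 232, 231, 232, 232, 233, 233, 231, 228, 226, 226, 226, 226, 226, 226, 226, 226, 226, 226, 226, 225]
```

Block edges in the nest frame: near side at x≈26.3 along its whole length, so it is parallel. Its far side at about 57 matches the rail, and its end at y≈120 meets the measured stop face at about 119. It's home and the hand is clear, so I hand in.

```bash
python3 -c "
from cell import *
print(finish_job())"
```

```text
the job is handed in; nothing more can be done
None
```

I pushed the block against the rail and slid it into the corner pocket until it met the end stop. My last camera measurement put it flush with both, to about 1 mm, and the hand was clear when I handed the job in at about 22 s; no verdict came back.

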